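# Unnest the flowerpots onto their saucers

## Task

Take the nest of three flowerpots apart from the top, one pot at a time, standing each upright and flat inside its own saucer before you take the next: white-collared pot in the white saucer, blue in the blue, plain terracotta in the plain terracotta. Set each one down gently, since the clay chips if it is dropped or tipped over. Leave the saucers, the tools, the spray bottle and the seed box where they are.

Things in the scene. Friction and masses are not known exactly. Their poses are not given: they have to be found in the camera images.
- pot_small: small terracotta flowerpot with a white glazed collar, top of the nest. Origin: centre of its underside, z up its axis. 76 mm high; foot 54 mm across, body flares to 72 mm just under the collar; the collar is the topmost 24 mm, 88 mm across outside, 66 mm inside (wall 11 mm). Hollow and empty, 170 g. In the nest its collar rests on the rim of the medium pot, its body hanging inside with about 3 mm play all round.
- pot_medium: medium terracotta flowerpot with a blue glazed collar, middle of the nest. Origin: centre of its underside, z up its axis. 92 mm high; foot 64 mm across, body flares to 89 mm under the collar; the collar is the topmost 26 mm, 105 mm across outside, 79 mm inside (wall 13 mm). Hollow, 280 g. In the nest its collar rests on the rim of the large pot, with about 3 mm play all round.
- pot_large: large flowerpot, plain terracotta all over, bottom of the nest, standing on the bench. Origin: centre of its underside, z up its axis. 108 mm high; foot 76 mm across, body flares to 104 mm under the collar; the collar is the topmost 28 mm, 120 mm across outside, 96 mm inside (wall 12 mm). Hollow, 420 g. The whole nest is 158 mm high.
- saucer_small: white glazed saucer for the small pot, loose on the bench. Origin: centre of its underside. 94 mm across the lip, 16 mm high; flat inner floor 74 mm across, 5 mm above the bench, inside a flared lip. 120 g.
- saucer_medium: blue glazed saucer for the medium pot, loose on the bench. Origin: centre of its underside. 106 mm across the lip, 17 mm high; flat inner floor 86 mm across, 5 mm above the bench. 160 g.
- saucer_large: plain terracotta saucer for the large pot, loose on the bench. Origin: centre of its underside. 120 mm across the lip, 18 mm high; flat inner floor 100 mm across, 5 mm above the bench. 220 g.
- trowel: green plastic trowel lying on the bench, bystander. 270 mm long along its x (handle to -x, scoop to +x), 80 mm wide, 32 mm high; origin on the bench under its middle.
- rake: aluminium hand rake lying on the bench, tines down, bystander. 270 mm long along its x (handle to -x), 95 mm wide, 42 mm high; origin on the bench under its middle.
- spray_bottle: empty clear spray bottle with a green trigger head, standing, bystander. 74 mm across, 210 mm high; origin at the centre of its underside; the nozzle points along its -x.
- seed_box: black plastic seed box of three stacked tiers with seed packets in the top one, bystander. 120 mm (x) by 180 mm (y) plus small lugs, 132 mm high, 0.9 kg; origin at the centre of its underside.
There are look-alikes about, which are no part of the job. What is shaped like the pot_large but green is not meant. Of the things like the saucer_large, leave any that is yellow; of the rest the larger one is meant.

How it is judged (in metres and radians):
On the way, in this order (a step that is already met when the one before it is completed fails the run):
1. the white (small) pot stands flat in its saucer (horizontal distance between pot_small and saucer_small below 0.014 m and z of pot_small in the frame of saucer_small between 0.002 and 0.009 m and angle between pot_small's own z axis and vertical below 0.08 rad and linear speed of pot_small below 0.03 m/s), for 0.2 s.
2. the blue (medium) pot stands flat in its saucer (horizontal distance between pot_medium and saucer_medium below 0.014 m and z of pot_medium in the frame of saucer_medium between 0.002 and 0.009 m and angle between pot_medium's own z axis and vertical below 0.08 rad and linear speed of pot_medium below 0.03 m/s), for 0.2 s.
3. the plain terracotta (large) pot stands flat in its saucer (horizontal distance between pot_large and saucer_large below 0.014 m and z of pot_large in the frame of saucer_large between 0.002 and 0.009 m and angle between pot_large's own z axis and vertical below 0.08 rad and linear speed of pot_large below 0.03 m/s), for 0.2 s.
At the end, for the whole second after the job is handed in: Each pot stands upright (within 0.08 rad), at rest, with its foot flat on the inner floor of its own saucer (foot 2 to 9 mm above the saucer's underside, axes within 14 mm); the saucers lie flat on the bench (all of step 1 and all of step 2 and all of step 3 and angle between each of saucer_small, saucer_medium, saucer_large's own z axis and vertical below 0.06 rad and height (world z) of each of saucer_small, saucer_medium, saucer_large below 0.004 m); the robot touches nothing.
It fails at once if a pot is dropped (falls freely, from more than about 18 mm) ((linear speed of pot_small above 0.6 m/s and contact force between pot_small and the fingers below 0.1 N) or (linear speed of pot_medium above 0.6 m/s and contact force between pot_medium and the fingers below 0.1 N) or (linear speed of pot_large above 0.6 m/s and contact force between pot_large and the fingers below 0.1 N)).
It fails at once if a pot is tipped by more than about 35 degrees (angle between any of pot_small, pot_medium, pot_large's own z axis and vertical above 0.6 rad).
It fails at once if a saucer is shifted by more than 30 mm (distance of any of saucer_small, saucer_medium, saucer_large from where it was at the start of the episode above 0.03 m).
It fails at once if the trowel, rake, spray bottle or seed box is shifted by more than 30 mm (distance of any of trowel, rake, spray_bottle, seed_box from where it was at the start of the episode above 0.03 m).
It fails at once if the spray bottle is knocked over (angle between spray_bottle's own z axis and vertical above 0.4 rad).
It also fails if it takes over 96 s, if anything falls off the work surface, if the arm or the gripper's body presses on something with over 40 N, if the wrist force passes 120 N, or if a joint passes its speed limit or range.

## Robot

A 6-joint arm with a two-finger parallel gripper is mounted at the origin on the work surface. World frame = base frame: x ahead of the robot, y to its left, z up, the work surface at z = 0. Lengths are in m, angles in degrees, forces in N, time in s.
With the tool pointing down it reaches from about 0.4 to 0.825 m from the base axis. Payload 7 kg.
Tool frame: the origin (TCP) lies between the finger pads; the fingertips stand 25 mm ahead of it and the grasp point (between the pads) lies 6 mm ahead of it; z points along the fingers, y is the line along which they close (so a half turn about z gives the same grasp; the last joint's range is limited). The gripper opens to 88 mm and grips with 3 to 60 N. Pads are 19 mm wide; open, the fingers measure 130 mm over their backs; the gripper's body (78 mm by 193 mm) begins 47 mm behind the grasp point.
Start: joints at [89.903, 20.546, 0.682, 0, -70.136, -16.507], TCP at [0.193, 0.647, 0.252] pointing down, gripper open.
Joint ranges: [-176.03, 176.03], [-82.01, 121.73], [-58.28, 71.71], [-173.87, 95.51], [-174.79, -0.11], [-173.66, 173.66]. Speed limits (degrees/s): [136.94, 136.94, 172.46, 180, 180, 180].

## Interface

Orientations are given as [roll, pitch, yaw] about the fixed x, y, z axes, in that order (R = Rz(yaw) Ry(pitch) Rx(roll)).
In Python, from plant import r gives the robot as it stands.
- The arm moves only by the shell command python3 -m crank 'ROWS' [FORCE]. ROWS is JSON, a list of rows, each a list of 3 entries, a list of its own where there are three numbers: the turn, a rotation vector about the tool's x, y, z in degrees, then the shift along the tool's x, y, z in cm, then the closure, from -1 (fully open) to 1 (shut). In form: [[[wx, wy, wz], [dx, dy, dz], fingers], ...]. A call has 1 to 8 rows; each row shifts and turns the commanded pose from where the row before left it, along the tool's axes as they then stand; what a row does not reach is not made up. A row lasts 1/10 s, in which the tool goes at most 50 mm and 8.59 degrees, less where a joint would pass 70% of its speed; a pose out of reach is approached as far as the arm can. A call with a gripper value outside its range is refused whole. The fingers move at their own pace and stop on an object; FORCE is the grip in N (left out, the last holds). Time passes only in rows, so rows that do not move let the fingers close. It gives the time, the measured TCP pose, the force, the opening and the grip force at its end, in the units of the state.
- r.get_state(): the state, without advancing time (a new reading comes with each control period).
- r.capture(name): name is "scene" or "top" or "wrist"; returns a dict with "color" (400x640x3 uint8, red, green, blue), "range_z" (400x640 float32, m along the optical axis (not along the pixel's ray), 0 where there is no reading), "intrinsics" (3x3 intrinsics, pixels), "world_from_camera" (4x4, takes a point from camera to world coordinates); the wrist camera has in their place "hand_eye" (4x4, takes a point from camera to tool coordinates, whose origin is the TCP and whose axes are the flange's). Camera axes: x right, y down, z forward; pixel columns grow to the right and rows downward; lengths in m; the calibration is good to about 2 mm. A picture is of the moment at which its call begins: read the wrist's pose just before it.
- r.close_job(): hands the job in; it is judged then, once.
The state is a dict: "time_s": time; "joints": joint angles; "qd": joint speeds; "joint_torque": joint torques, N m; "tcp_pos": TCP position; "eef_rot": TCP orientation; "contact_force": force on the tool from outside, world axes, zero at the start; "moment": the same for the moment, N m; "gripper_width": finger opening in m; "gripper_force": force on a finger pad.
Only numpy, scipy, OpenCV 4.12 (cv2) and the standard library are available. Lean on these libraries where they do the work, as an engineer would, in place of code of your own. Each camera call takes 0.05 s, during which the arm holds its last target. There are 200 camera calls.

## Working session

There is one attempt and no reset: what is moved stays moved. The work goes in short steps, Python scripts to look and compute and a shell command to move; the robot and the scene stay as the last step left them, time stands still between calls to the robot, and variables do not carry over. Pictures are saved under pics/ and viewed, at most 14 in all, crops included, and the job is handed in when it is done.

```bash
ls; mkdir -p pics
cat > h.py <<'E'
import numpy as np, cv2
from plant import r
def cap(n):
    s=r.get_state(); c=r.capture(n); c['s']=s
    if n=='wrist':
        from scipy.spatial.transform import Rotation as R
        T=np.eye(4); T[:3,:3]=R.from_euler('xyz',s['eef_rot'],degrees=True).as_matrix(); T[:3,3]=s['tcp_pos']
        c['W']=T@c['hand_eye']
    else: c['W']=c['world_from_camera']
    return c
def cloud(c):
    z=c['range_z']; K=c['intrinsics']; v,u=np.mgrid[:z.shape[0],:z.shape[1]]
    P=np.stack([(u-K[0,2])/K[0,0]*z,(v-K[1,2])/K[1,1]*z,z],-1)
    return P@c['W'][:3,:3].T+c['W'][:3,3]
def save(c,f,crop=None,scale=1):
    im=c['color'][:,:,::-1]
    if crop: x0,y0,x1,y1=crop; im=im[y0:y1,x0:x1]
    cv2.imwrite('pics/'+f,cv2.resize(im,None,fx=scale,fy=scale,interpolation=cv2.INTER_CUBIC))
E
python3 - <<'E'
from h import *
print(r.get_state())
for n in('scene','top'):
    c=cap(n); save(c,n+'0.png'); np.savez(n+'0.npz',**{k:c[k] for k in('color','range_z','intrinsics','W')}); print(n,c['W'].round(3).tolist(),c['intrinsics'].tolist())
E
```

```text
pics
{'time_s': 0.0, 'joints': array([ 8.99012590e+01,  2.05905656e+01,  6.33022689e-01, -2.01782650e-02,
       -7.01363478e+01, -1.65066846e+01]), 'qd': array([-0.00901709, -0.0290176 ,  0.02233607, -0.08391208,  0.02336699,
        0.00398067]), 'joint_torque': array([ 1.72301275e-04, -5.82718384e+01,  2.93053293e+01,  6.99734464e+00,
        6.72531605e-03, -1.66050236e-04]), 'tcp_pos': array([0.19279732, 0.64640121, 0.25062659]), 'eef_rot': array([ 1.79904589e+02, -8.49242262e-03, -1.66122904e+01]), 'contact_force': array([ 0.35414367,  0.09992227, -0.5554413 ]), 'moment': array([-0.03151028,  0.00514402,  0.0326182 ]), 'gripper_force': 0.0, 'gripper_width': 0.08761950830176042}
scene [[-0.069, 0.802, -0.593, 1.386], [0.998, 0.047, -0.053, -0.054], [-0.015, -0.595, -0.804, 1.199], [0.0, 0.0, 0.0, 1.0]] [[405.15782134439263, 0.0, 320.78347623792723], [0.0, 405.15782134439263, 200.70681697238558], [0.0, 0.0, 1.0]]
top [[-0.009, -0.976, 0.218, 0.226], [-1.0, 0.01, 0.003, -0.118], [-0.006, -0.218, -0.976, 1.496], [0.0, 0.0, 0.0, 1.0]] [[458.582929466457, 0.0, 322.28145908672883], [0.0, 458.582929466457, 202.19899603332945], [0.0, 0.0, 1.0]]
```

View pics/scene0.png

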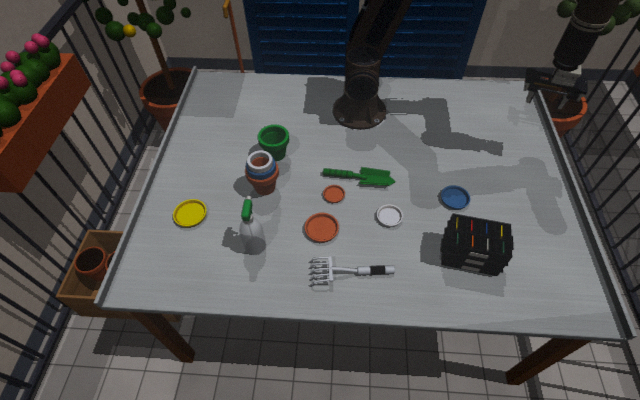

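View pics/top0.png

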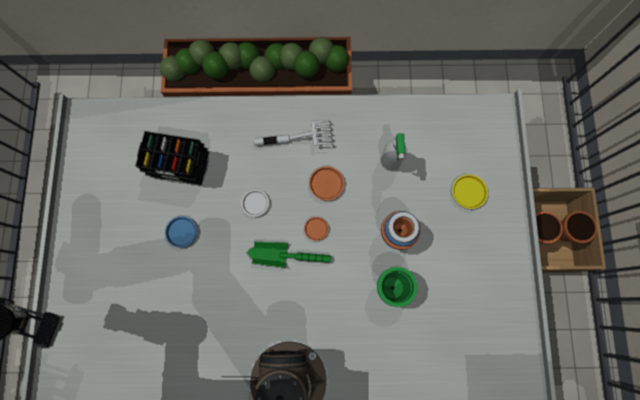

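The scene shows the nest at top-image (402,229), beside the green pot look-alike (397,287) and the spray bottle (395,150). The terracotta-type saucers in the top image are:
- yellow (470,192), excluded by its colour
- terracotta (327,184), the larger of the other two and so the one meant
- terracotta (317,228), the smaller

The white saucer is at (256,203) and the blue at (181,232). I'll measure and confirm with a crop.

Run:
```python
from h import *
for n in('top','scene'):
    c=dict(np.load(n+'0.npz')); P=cloud(c); hsv=cv2.cvtColor(c['color'],cv2.COLOR_RGB2HSV)
    def ell(name,u,v,win,cond,zplane):
        m=np.zeros(hsv.shape[:2],np.uint8); m[v-win:v+win,u-win:u+win]=255
        m&=(cond(hsv.astype(int))*255).astype(np.uint8)
        cs=max(cv2.findContours(m,0,1)[0],key=cv2.contourArea); h=cv2.convexHull(cs)[:,0].astype(float)
        K=c['intrinsics']; d=np.c_[(h-K[[0,1],[2,2]])/K[0,0],np.ones(len(h))]@c['W'][:3,:3].T; o=c['W'][:3,3]
        X=o+d*((zplane-o[2])/d[:,2])[:,None]
        (cx,cy),rr=cv2.minEnclosingCircle(X[:,:2].astype(np.float32))
        A=np.c_[2*X[:,:2],np.ones(len(X))]; s=np.linalg.lstsq(A,(X[:,:2]**2).sum(1),rcond=None)[0]
        R=np.sqrt(s[2]+s[0]**2+s[1]**2)
        print(n,name,'enc',round(cx,4),round(cy,4),round(rr*2,4),'lsq',s[:2].round(4),round(R*2,4))
    terra=lambda h:(h[...,0]<15)&(h[...,1]>110)&(h[...,2]>60)
    blue=lambda h:(h[...,0]>95)&(h[...,0]<125)&(h[...,1]>90)
    white=lambda h:(h[...,1]<40)&(h[...,2]>195)
    L={'top':[('sL',327,184,25,terra,.018),('dec',317,228,18,terra,.018),('sS',256,203,20,white,.016),('sM',181,232,24,blue,.017),('potS',402,227,22,white,.158),('potM',402,229,24,blue,.134)],
    'scene':[('sL',322,228,25,terra,.018),('dec',334,194,16,terra,.018),('sS',390,216,20,white,.016),('sM',455,197,22,blue,.017),('potS',261,163,18,white,.158)]}[n]
    for a in L: ell(*a)
    Z=P[...,2]; 
    for nm,box in dict(nest=(375,205,425,255),green=(370,262,420,312),bottle=(375,125,425,175),trowel=(240,235,340,272),rake=(250,115,340,152),box=(130,125,212,190)).items():
        if n=='top':
            x0,y0,x1,y1=box; p=P[y0:y1,x0:x1].reshape(-1,3); p=p[p[:,2]>.02]; print(nm,p.min(0).round(3),p.max(0).round(3))
            if nm=='nest': q=p[p[:,2]>.148]; print('nesttop',q.min(0).round(3),q.max(0).round(3),len(q))
c=dict(np.load('top0.npz')); save(c,'crop0.png',(150,160,500,320),2.2)
```

```text
top sL enc 0.6218 -0.1262 0.1158 lsq [ 0.6221 -0.1265] 0.1146
top dec enc 0.4689 -0.0914 0.0774 lsq [ 0.4688 -0.0913] 0.076Traceback (most recent call last):
  File "<stdin>", line 19, in <module>
  File "<stdin>", line 7, in ell
ValueError: max() iterable argument is empty
```

```bash
cat > m.py <<'E'
from h import *
terra=lambda h:(h[...,0]<15)&(h[...,1]>110)&(h[...,2]>60)
blue=lambda h:(h[...,0]>95)&(h[...,0]<125)&(h[...,1]>90)
def whitef(t): return lambda h:(h[...,1]<40)&(h[...,2]>t)
def ell(c,name,u,v,win,cond,zplane):
    hsv=cv2.cvtColor(c['color'],cv2.COLOR_RGB2HSV).astype(int)
    m=np.zeros(hsv.shape[:2],np.uint8); m[max(v-win,0):v+win,max(u-win,0):u+win]=255
    m&=(cond(hsv)*255).astype(np.uint8)
    cs=cv2.findContours(m,0,1)[0]
    if not cs: print(name,'none');return
    h=cv2.convexHull(max(cs,key=cv2.contourArea))[:,0].astype(float)
    K=c['intrinsics']; d=np.c_[(h-K[[0,1],[2,2]])/K[0,0],np.ones(len(h))]@c['W'][:3,:3].T; o=c['W'][:3,3]
    X=o+d*((zplane-o[2])/d[:,2])[:,None]
    (cx,cy),rr=cv2.minEnclosingCircle(X[:,:2].astype(np.float32))
    A=np.c_[2*X[:,:2],np.ones(len(X))]; s=np.linalg.lstsq(A,(X[:,:2]**2).sum(1),rcond=None)[0]
    print(name,'enc',round(cx,4),round(cy,4),round(rr*2,4),'lsq',s[:2].round(4),round(2*np.sqrt(s[2]+s[0]**2+s[1]**2),4))
E
python3 - <<'E'
from m import *
for n in('top','scene'):
    c=dict(np.load(n+'0.npz')); P=cloud(c)
    hsv=cv2.cvtColor(c['color'],cv2.COLOR_RGB2HSV)
    if n=='top': print(hsv[203,240:274].tolist()); w=whitef(170)
    else: print(hsv[216,372:408].tolist()); w=whitef(180)
    L={'top':[('sL',327,184,25,terra,.018),('dec',317,228,18,terra,.018),('sS',256,203,20,w,.016),('sM',181,232,24,blue,.017),('potS',402,227,22,w,.158),('potM',402,229,24,blue,.134)],
    'scene':[('sL',322,228,25,terra,.018),('dec',334,194,16,terra,.018),('sS',390,216,20,w,.016),('sM',455,197,22,blue,.017),('potS',261,163,18,w,.158)]}[n]
    print(n)
    for a in L: ell(c,*a)
    if n=='top':
      for nm,box in dict(nest=(375,205,425,255),green=(370,262,420,312),bottle=(375,125,425,175),trowel=(240,235,340,272),rake=(250,115,340,152),box=(130,125,212,190)).items():
        x0,y0,x1,y1=box; p=P[y0:y1,x0:x1].reshape(-1,3); p=p[p[:,2]>.02]; print(nm,p.min(0).round(3),p.max(0).round(3))
        if nm=='nest': q=p[p[:,2]>.148]; print('nesttop',q.min(0).round(3),q.max(0).round(3),len(q))
c=dict(np.load('top0.npz')); save(c,'crop0.png',(150,160,500,320),2.2)
E
```

```text
[[72, 8, 160], [75, 3, 165], [40, 5, 150], [38, 10, 107], [75, 4, 129], [90, 3, 169], [98, 6, 175], [90, 6, 173], [90, 4, 172], [90, 4, 172], [90, 4, 172], [90, 4, 172], [90, 4, 172], [90, 4, 172], [90, 4, 172], [90, 4, 172], [90, 4, 172], [90, 6, 172], [90, 4, 173], [90, 4, 172], [90, 4, 172], [83, 6, 173], [90, 4, 172], [90, 6, 172], [90, 4, 172], [90, 5, 169], [60, 3, 162], [50, 5, 160], [90, 3, 153], [75, 10, 106], [60, 11, 92], [60, 9, 120], [60, 7, 151], [60, 7, 155]]
top
sL enc 0.6218 -0.1262 0.1158 lsq [ 0.6221 -0.1265] 0.1146
dec enc 0.4689 -0.0914 0.0774 lsq [ 0.4688 -0.0913] 0.076
sS enc 0.5568 0.1109 0.0659 lsq [0.5564 0.1102] 0.0643
sM enc 0.4635 0.3505 0.1023 lsq [0.4635 0.3507] 0.1009
potS enc 0.4489 -0.3511 0.0815 lsq [ 0.4486 -0.3511] 0.0801
potM enc 0.4467 -0.3497 0.1007 lsq [ 0.4467 -0.3496] 0.0997
nest [ 0.226 -0.411  0.081] [ 0.506 -0.118  1.496]
nesttop [ 0.226 -0.395  0.148] [ 0.49  -0.118  1.496] 335
green [ 0.217 -0.393  0.02 ] [ 0.334 -0.118  1.496]
bottle [ 0.226 -0.38   0.02 ] [ 0.734 -0.118  1.496]
trowel [ 0.226 -0.136  0.02 ] [0.425 0.114 1.496]
rake [ 
[... 235 characters left out ...]
78], [124, 11, 179], [120, 10, 175], [120, 13, 179], [120, 14, 182], [117, 13, 179], [113, 13, 175], [116, 11, 179], [116, 10, 178], [116, 11, 179], [126, 14, 178], [117, 13, 176], [113, 11, 180], [113, 11, 180], [116, 10, 180], [116, 11, 182], [123, 13, 181], [123, 14, 180], [150, 2, 131], [0, 3, 83], [8, 10, 101], [116, 11, 162], [105, 13, 153], [115, 11, 143], [105, 7, 139], [120, 6, 139], [105, 4, 140]]
scene
sL enc 0.6256 -0.1231 0.1202 lsq [ 0.6254 -0.1231] 0.1179
dec enc 0.4777 -0.0889 0.0819 lsq [ 0.4773 -0.088 ] 0.0792
sS enc 0.5702 0.1404 0.022 lsq [0.5702 0.1408] 0.017
sM enc 0.4657 0.3521 0.1101 lsq [0.4662 0.3542] 0.104
potS enc 0.4834 -0.3683 0.0002 lsq [ 0.1442 -0.1098] 0.8531
```

View pics/crop0.png

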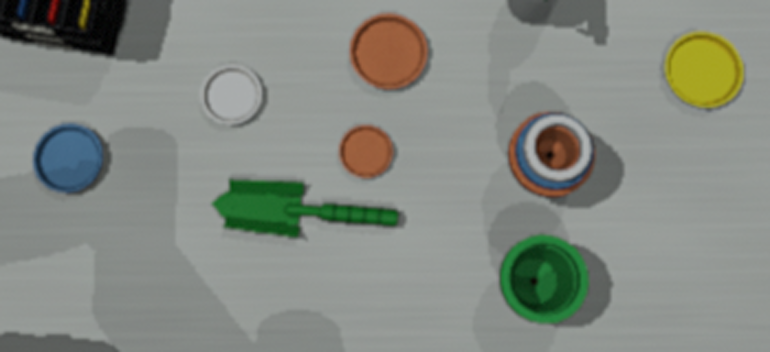

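Confirmed: the terracotta saucer at (327,184) in the top image is about 116 mm across, so it is the large one. The other at (317,228) is only about 77 mm. Next I move toward the nest.

```bash
python3 -m crank '[[[0,0,8],[0,0,0],-1],[[0,0,8],[0,0,0],-1],[[0,0,8],[0,0,0],-1],[[0,0,8],[0,0,0],-1],[[0,0,8],[0,0,0],-1],[[0,0,8],[0,0,0],-1],[[0,0,8],[0,0,0],-1],[[0,0,8],[0,0,0],-1]]' 20
python3 -m crank '[[[0,0,8],[0,0,-1],-1],[[0,0,1.4],[0,0,-1],-1],[[0,0,0],[0,0,0],-1]]'
python3 -m crank '[[[0,0,0],[3.7,-3.3,0],-1],[[0,0,0],[3.7,-3.3,0],-1],[[0,0,0],[3.7,-3.3,0],-1],[[0,0,0],[3.7,-3.3,0],-1],[[0,0,0],[3.7,-3.3,0],-1],[[0,0,0],[3.7,-3.3,0],-1],[[0,0,0],[3.7,-3.3,0],-1],[[0,0,0],[3.7,-3.3,0],-1]]'
```

```text
time_s: 0.9
tcp_pos: [0.1928, 0.6466, 0.251]
eef_rot: [180.0, -0.1, -80.9]
contact_force: [0.3, -0.3, 0.1]
gripper_width: 0.0879
gripper_force: 0.0
time_s: 1.2
tcp_pos: [0.1931, 0.6475, 0.2732]
eef_rot: [-180.0, 0.1, -89.8]
contact_force: [-0.1, 0.2, 0.4]
gripper_width: 0.0872
gripper_force: 0.0
time_s: 2.0
tcp_pos: [0.4578, 0.3491, 0.2717]
eef_rot: [-180.0, 0.0, -89.8]
contact_force: [0.6, -0.2, -0.1]
gripper_width: 0.0878
gripper_force: 0.0
```

```bash
python3 -c "
from h import *
c=cap('wrist');np.savez('w1.npz',**{k:c[k] for k in('color','range_z','intrinsics','W')});save(c,'w1.png');print(c['W'].round(3).tolist(),c['intrinsics'].round(1).tolist())"
python3 -m crank '[[[0,0,0],[4,-1.2,0],-1],[[0,0,0],[4,-1.2,0],-1],[[0,0,0],[4,-1.2,0],-1],[[0,0,0],[4,-1.2,0],-1],[[0,0,0],[4,-1.2,0],-1],[[0,0,0],[4,-1.2,0],-1],[[0,0,0],[0,0,0],-1]]'
python3 -c "
from h import *
c=cap('wrist');np.savez('w2.npz',**{k:c[k] for k in('color','range_z','intrinsics','W')});save(c,'w2.png')"
python3 -m crank '[[[0,0,0],[4,0,0],-1],[[0,0,0],[4,0,0],-1],[[0,0,0],[4,0,0],-1],[[0,0,0],[4,0,0],-1],[[0,0,0],[4,0,0],-1],[[0,0,0],[4,0,0],-1],[[0,0,0],[0,0,0],-1]]'
python3 -c "
from h import *
c=cap('wrist');np.savez('w3.npz',**{k:c[k] for k in('color','range_z','intrinsics','W')});save(c,'w3.png')"
python3 -m crank '[[[0,0,0],[3,2,-1.5],-1],[[0,0,0],[3,2,-1.5],-1],[[0,0,0],[3,2,-1.5],-1],[[0,0,0],[3,2,-1.5],-1],[[0,0,0],[3,2,0],-1],[[0,0,0],[4,1,0],-1],[[0,0,0],[4,0.5,0],-1],[[0,0,0],[0,0,0],-1]]'
python3 -c "
from h import *
c=cap('wrist');np.savez('w4.npz',**{k:c[k] for k in('color','range_z','intrinsics','W')});save(c,'w4.png')
cv2.imwrite('pics/wall.png',np.vstack([np.hstack([cv2.resize(cv2.imread(f'pics/w{i}.png'),(400,250)) for i in p]) for p in((1,2),(3,4))]))"
```

```text
[[-1.0, -0.004, -0.0, 0.458], [-0.004, 0.968, 0.252, 0.281], [-0.001, 0.252, -0.968, 0.405], [0.0, 0.0, 0.0, 1.0]] [[298.2, 0.0, 319.8], [0.0, 298.2, 201.4], [0.0, 0.0, 1.0]]
time_s: 2.75
tcp_pos: [0.5293, 0.1071, 0.2715]
eef_rot: [180.0, -0.0, -90.0]
contact_force: [0.3, 0.3, 0.4]
gripper_width: 0.0874
gripper_force: 0.0
time_s: 3.5
tcp_pos: [0.5286, -0.1317, 0.2712]
eef_rot: [180.0, -0.0, -90.0]
contact_force: [-0.7, 0.4, 0.3]
gripper_width: 0.0873
gripper_force: 0.0
time_s: 4.35
tcp_pos: [0.4139, -0.3611, 0.331]
eef_rot: [180.0, -0.0, -90.0]
contact_force: [-0.0, 0.9, -0.8]
gripper_width: 0.0871
gripper_force: 0.0
```

View pics/wall.png

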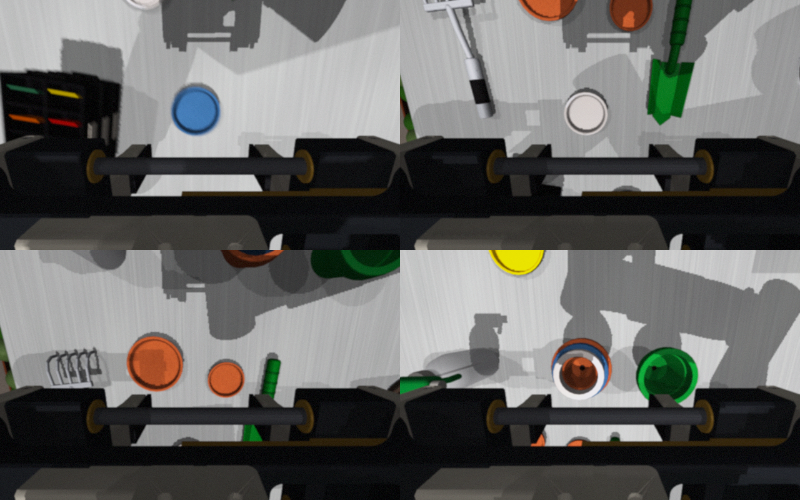

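In the wrist views (full-size pixels), blue is at (312,176), white at (296,180), the terracotta saucer at (247,180) and the nest at (290,191).

```bash
cat >> m.py <<'E'
def dep(c,name,u,v,win,z0,z1):
    P=cloud(c); m=np.zeros(P.shape[:2],bool); m[max(v-win,0):v+win,max(u-win,0):u+win]=1
    m&=(P[...,2]>z0)&(P[...,2]<z1)&(c['range_z']>0.05)
    if m.sum()<5: print(name,'none'); return
    n,l,st,_=cv2.connectedComponentsWithStats(m.astype(np.uint8)); k=1+st[1:,4].argmax()
    X=P[l==k]; (cx,cy),rr=cv2.minEnclosingCircle(X[:,:2].astype(np.float32)); print(name,'depth',round(cx,4),round(cy,4),'dia',round(2*rr,4),'z',np.percentile(X[:,2],[5,50,95]).round(4),len(X))
E
python3 - <<'E'
from m import *
W=[dict(np.load(f'w{i}.npz')) for i in (1,2,3,4)]
ell(W[0],'sM',312,176,50,blue,.017); dep(W[0],'sM',312,176,60,.01,.025)
hsv=cv2.cvtColor(W[1]['color'],2 and cv2.COLOR_RGB2HSV); print(hsv[180,255:340:4].tolist())
ell(W[1],'sS',296,180,45,whitef(205),.016); dep(W[1],'sS',296,180,45,.01,.025)
ell(W[2],'sL',247,180,60,terra,.018); dep(W[2],'sL',247,180,55,.01,.025)
ell(W[3],'potS',290,191,60,whitef(205),.158); dep(W[3],'potS',290,191,60,.15,.165);dep(W[3],'potM',290,191,60,.128,.14);dep(W[3],'potL',290,191,60,.102,.112)
hsv=cv2.cvtColor(W[3]['color'],cv2.COLOR_RGB2HSV); print(hsv[191,240:345:5].tolist())
P=cloud(W[0]);print('box z>.12',[f(P[:230,:220][(P[:230,:220,2]>.11)&(P[:230,:220,2]<.16)],0).round(3) for f in(np.min,np.max)])
E
```

```text
sM enc 0.4672 0.3503 0.1039 lsq [0.4672 0.3504] 0.1023
sM depth 0.4653 0.3544 dia 0.1051 z [0.011  0.0162 0.0179] 1370
[[0, 2, 164], [150, 2, 158], [8, 10, 195], [10, 19, 118], [15, 9, 177], [11, 10, 212], [9, 9, 209], [10, 11, 211], [6, 12, 213], [176, 10, 213], [11, 13, 214], [7, 11, 215], [7, 11, 213], [9, 12, 216], [12, 12, 212], [4, 8, 215], [11, 10, 213], [8, 13, 212], [9, 12, 146], [19, 11, 183], [90, 2, 141], [45, 3, 148]]
sS enc 0.5583 0.1113 0.0687 lsq [0.5583 0.1114] 0.0679
sS depth 0.5598 0.1137 dia 0.0929 z [0.0109 0.0153 0.0169] 1143
sL enc 0.6236 -0.1243 0.1185 lsq [ 0.6236 -0.1244] 0.1177
sL depth 0.6247 -0.1238 dia 0.1195 z [0.0111 0.0171 0.0189] 1653
potS enc 0.4584 -0.3388 0.1126 lsq [ 0.4536 -0.3366] 0.0993
potS depth 0.4504 -0.3502 dia 0.0879 z [0.1541 0.1577 0.1589] 2418
potM depth 0.4504 -0.3505 dia 0.1048 z [0.1321 0.1338 0.1352] 1208
potL depth 0.4505 -0.35 dia 0.1201 z [0.1058 0.1077 0.1091] 959
[[75, 3, 173], [109, 50, 169], [17, 8, 230], [6, 13, 202], [8, 191, 152], [10, 229, 59], [12, 238, 46], [7, 186, 85], [9, 189, 109], [8, 187, 109], [9, 173, 28], [7, 187, 60], [8, 191, 95], [9, 184, 97], [7, 180, 82], [177, 21, 222], [130, 3, 237], [165, 6, 161], [106, 159, 176], [9, 186, 212], [162, 8, 156]]
box z>.12 [array([0.622, 0.273, 0.11 ]), array([0.759, 0.379, 0.134])]
```

```bash
python3 -m crank '[[[0,0,0],[-1.1,0.2,0],0],[[0,0,0],[0,0,3],0],[[0,0,0],[0,0,3],0],[[0,0,0],[0,0,3],0],[[0,0,0],[0,0,2],0],[[0,0,0],[0,0,0],0]]' 20
python3 -m crank '[[[0,0,0],[0,0,2],0],[[0,0,0],[0,0,1.5],0],[[0,0,0],[0,0,1],0],[[0,0,0],[0,0,1],0],[[0,0,0],[0,0,0.2],0],[[0,0,0],[0,0,0],0],[[0,0,0],[0,0,0],0]]'
python3 -m crank '[[[0,0,0],[0,0,0],0.3],[[0,0,0],[0,0,0],0.5],[[0,0,0],[0,0,0],0.7],[[0,0,0],[0,0,0],0.8],[[0,0,0],[0,0,0],0.9],[[0,0,0],[0,0,0],1],[[0,0,0],[0,0,0],1],[[0,0,0],[0,0,0],1]]' 25
```

```text
time_s: 5.0
tcp_pos: [0.4111, -0.3453, 0.2191]
eef_rot: [179.8, 0.1, -89.9]
contact_force: [-0.4, 0.0, 0.6]
gripper_width: 0.0461
gripper_force: 0.0
time_s: 5.7
tcp_pos: [0.4122, -0.3483, 0.1652]
eef_rot: [-180.0, -0.0, -90.0]
contact_force: [-0.1, 0.0, 0.7]
gripper_width: 0.0438
gripper_force: 0.0
time_s: 6.5
tcp_pos: [0.4119, -0.3483, 0.1646]
eef_rot: [-180.0, -0.0, -90.0]
contact_force: [0.2, -0.6, 0.4]
gripper_width: 0.0115
gripper_force: 24.5
```

```bash
python3 -m crank '[[[0,0,0],[0,0,-0.5],1],[[0,0,0],[0,0,-1],1],[[0,0,0],[0,0,-1.5],1],[[0,0,0],[0,0,-1.5],1],[[0,0,0],[0,0,-1.5],1],[[0,0,0],[0,0,-1.5],1],[[0,0,0],[0,0,-1.5],1],[[0,0,0],[0,0,-1],1]]'
python3 -m crank '[[[0,0,0],[0,0,-0.5],1],[[0,0,0],[0,0,0],1],[[0,0,0],[0,0,0],1],[[0,0,0],[0,0,0],1]]'
python3 -c "
from h import *
c=cap('scene');save(c,'s1.png',(200,80,420,260),3);c=cap('top');P=cloud(c)[195:265,365:440];Z=P[...,2];print([round(float(x),3) for x in np.sort(Z[(Z>.05)&(Z<.5)])[::60]])"
```

```text
time_s: 7.3
tcp_pos: [0.412, -0.3483, 0.2664]
eef_rot: [-179.9, -0.0, -90.0]
contact_force: [0.8, -0.2, -0.8]
gripper_width: 0.0112
gripper_force: 24.5
time_s: 7.7
tcp_pos: [0.4115, -0.348, 0.2688]
eef_rot: [179.9, 0.0, -90.0]
contact_force: [0.1, 0.8, -1.4]
gripper_width: 0.0114
gripper_force: 24.5
[0.05, 0.09, 0.106, 0.109, 0.121, 0.132, 0.135, 0.239, 0.262, 0.323, 0.328, 0.332, 0.334, 0.336, 0.347, 0.351, 0.352, 0.353, 0.354, 0.354, 0.356, 0.444, 0.462, 0.479, 0.497]
```

View pics/s1.png

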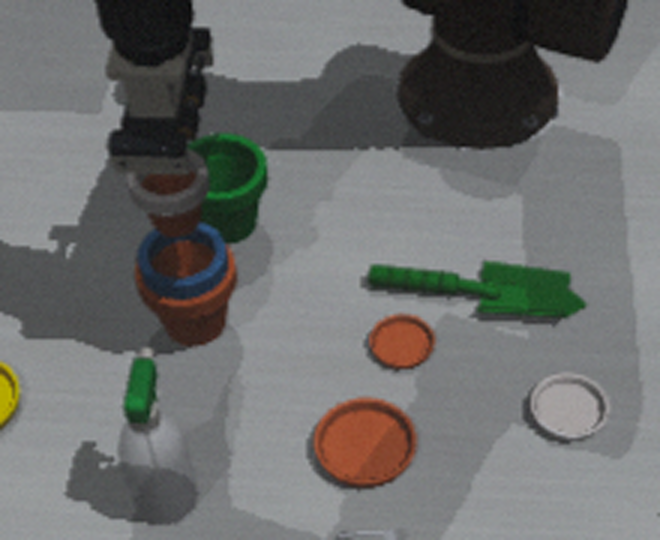

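```bash
python3 -m crank '[[[0,0,0],[-1,-0.3,0],1],[[0,0,0],[-2,-0.5,0],1],[[0,0,0],[-3,-0.7,0],1],[[0,0,0],[-3,-0.7,0],1],[[0,0,0],[-3,-0.7,0],1],[[0,0,0],[-3,-0.7,0],1],[[0,0,0],[-3,-0.7,0],1],[[0,0,0],[-3,-0.7,0],1]]'
python3 -m crank '[[[0,0,0],[-3,-0.7,0],1],[[0,0,0],[-3,-0.7,0],1],[[0,0,0],[-3,-0.7,0],1],[[0,0,0],[-3,-0.7,0],1],[[0,0,0],[-3,-0.7,0],1],[[0,0,0],[-3,-0.7,0],1],[[0,0,0],[-3,-0.7,0],1],[[0,0,0],[-2,-0.6,0],1]]'
python3 -m crank '[[[0,0,0],[-1.2,-0.5,0],1],[[0,0,0],[-1,0,0],1],[[0,0,0],[0,0,2],1],[[0,0,0],[0,0,2],1],[[0,0,0],[0,0,2],1],[[0,0,0],[0,0,2],1],[[0,0,0],[0,0,2],1],[[0,0,0],[0,0,0],1]]'
python3 -m crank '[[[0,0,0],[0,0,2],1],[[0,0,0],[0,0,2],1],[[0,0,0],[0,0,1],1],[[0,0,0],[0,0,0],1],[[0,0,0],[0,0,0],1]]'
python3 - <<'E'
from m import *
c=cap('wrist');save(c,'w5.png',(120,80,560,400),1.7)
c=cap('scene');save(c,'s2.png',(300,140,480,280),4)
E
```

```text
time_s: 8.6
tcp_pos: [0.4618, -0.1365, 0.2695]
eef_rot: [-180.0, 0.0, -90.0]
contact_force: [0.2, 0.0, -0.7]
gripper_width: 0.0115
gripper_force: 24.5
time_s: 9.4
tcp_pos: [0.5168, 0.094, 0.2694]
eef_rot: [180.0, 0.0, -89.9]
contact_force: [0.5, -0.5, -1.5]
gripper_width: 0.0115
gripper_force: 24.7
time_s: 10.2
tcp_pos: [0.5201, 0.1125, 0.1671]
eef_rot: [179.7, -0.1, -90.1]
contact_force: [-0.5, -0.6, -1.2]
gripper_width: 0.0116
gripper_force: 24.7
time_s: 10.7
tcp_pos: [0.5224, 0.1139, 0.1205]
eef_rot: [-179.9, 0.0, -90.0]
contact_force: [1.1, -0.9, -0.2]
gripper_width: 0.0116
gripper_force: 24.7
```

View pics/s2.png

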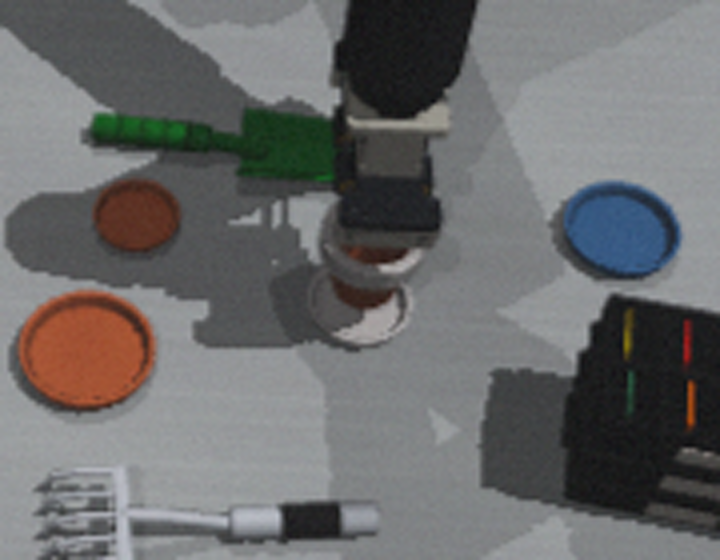

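```bash
python3 -m crank '[[[0,0,0],[0,0.25,1],1],[[0,0,0],[0,0,1],1],[[0,0,0],[0,0,0.5],1],[[0,0,0],[0,0,0.3],1],[[0,0,0],[0,0,0],1],[[0,0,0],[0,0,0],1]]'
python3 -m crank '[[[0,0,0],[0,0,0.2],1],[[0,0,0],[0,0,0.1],1],[[0,0,0],[0,0,0.1],1],[[0,0,0],[0,0,0],1]]'
python3 -c "
from m import *
for n,z in (('scene',.081),('top',.081)):
    c=cap(n); K=c['intrinsics']; 
    q=np.linalg.inv(c['W'])@np.array([.558,.112,.08,1]); uv=(K@(q[:3]/q[2]))[:2].astype(int); print(uv); dep(c,n,*uv,40,.05,.0875)"
```

```text
time_s: 11.4
tcp_pos: [0.5195, 0.1139, 0.0916]
eef_rot: [-180.0, -0.0, -90.0]
contact_force: [0.8, 0.2, -1.2]
gripper_width: 0.0114
gripper_force: 24.7
time_s: 11.8
tcp_pos: [0.5194, 0.1138, 0.0877]
eef_rot: [-180.0, 0.0, -90.0]
contact_force: [-0.7, -0.7, -1.0]
gripper_width: 0.0117
gripper_force: 24.7
[391 203]
scene depth 0.5595 0.1117 dia 0.0873 z [0.0612 0.0781 0.0839] 192
[251 197]
top depth 0.5543 0.0815 dia 0.0652 z [0.0612 0.0808 0.0852] 90
```

Nearly touching, and the pot is centred to within a few mm. I lower it in small steps until the force reads contact.

```bash
for i in 1; do python3 -m crank '[[[0,0,0],[0,0,0.1],1],[[0,0,0],[0,0,0],1],[[0,0,0],[0,0,0],1]]'; done; python3 -m crank '[[[0,0,0],[0,0,0.1],1],[[0,0,0],[0,0,0],1],[[0,0,0],[0,0,0],1]]'
```

```text
time_s: 12.2
tcp_pos: [0.5194, 0.1138, 0.0876]
eef_rot: [-180.0, 0.0, -90.0]
contact_force: [-5.6, 0.6, 10.6]
gripper_width: 0.0115
gripper_force: 24.9
time_s: 12.5
tcp_pos: [0.5194, 0.1138, 0.0875]
eef_rot: [-180.0, 0.0, -90.0]
contact_force: [-9.1, 1.2, 19.6]
gripper_width: 0.0116
gripper_force: 25.2
```

```bash
python3 -m crank '[[[0,0,0],[0,0,-0.15],1],[[0,0,0],[0,0,0],1],[[0,0,0],[0,0,0],0.7],[[0,0,0],[0,0,0],0.5],[[0,0,0],[0,0,0],0.3],[[0,0,0],[0,0,0],0.2],[[0,0,0],[0,0,0],0.2]]' 5
python3 -m crank '[[[0,0,0],[0,0,-0.5],0.2],[[0,0,0],[0,0,-1],0.2],[[0,0,0],[0,0,-2],0.2],[[0,0,0],[0,0,-3],0],[[0,0,0],[0,0,-4],0],[[0,0,0],[0,0,-4],0],[[0,0,0],[0,0,-4],0],[[0,0,0],[0,0,0],0]]'
python3 - <<'E'
from m import *
c=cap('wrist'); K=c['intrinsics']; q=np.linalg.inv(c['W'])@np.array([.558,.112,.08,1]); uv=(K@(q[:3]/q[2]))[:2].astype(int); print(uv)
dep(c,'rim',*uv,60,.075,.09);dep(c,'lip',*uv,80,.01,.022); save(c,'w6.png',(120,60,560,300),1.7)
E
```

```text
time_s: 13.2
tcp_pos: [0.5194, 0.1138, 0.0869]
eef_rot: [180.0, -0.0, -90.0]
contact_force: [0.1, 0.4, 0.1]
gripper_width: 0.034
gripper_force: 0.0
time_s: 14.0
tcp_pos: [0.5219, 0.1146, 0.2793]
eef_rot: [-179.4, 0.2, -90.0]
contact_force: [-0.4, 1.1, -0.6]
gripper_width: 0.0439
gripper_force: 0.0
[289 182]
rim depth 0.5565 0.1131 dia 0.0877 z [0.0787 0.0808 0.0821] 2073
lip depth 0.5567 0.1134 dia 0.046 z [0.0118 0.0132 0.0193] 917
```

View pics/w6.png

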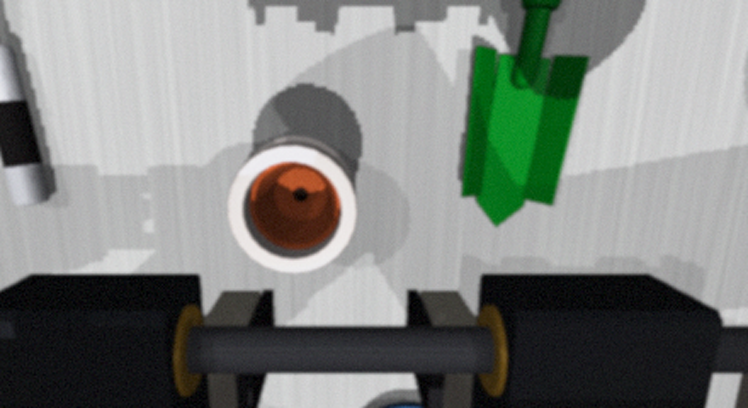

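The small pot is seated: its rim is at 0.081 m and its axis is about 2 mm from the saucer's. Back to the nest for the medium pot.

```bash
python3 -m crank '[[[0,0,0],[4,1,0],0],[[0,0,0],[4,1,0],0],[[0,0,0],[4,1,0],0],[[0,0,0],[4,1,0],0],[[0,0,0],[4,1,0],0],[[0,0,0],[4,1,0],0],[[0,0,0],[4,1,0],0],[[0,0,0],[4,1,0],0]]'
python3 -m crank '[[[0,0,0],[4,1,0],0],[[0,0,0],[4,1,0],0],[[0,0,0],[4,1,0],0],[[0,0,0],[2.4,0.5,0],0],[[0,0,0],[0,0,0],0],[[0,0,0],[0,0,0],0]]'
python3 - <<'E'
from m import *
c=cap('wrist'); K=c['intrinsics']; q=np.linalg.inv(c['W'])@np.array([.4504,-.3502,.13,1]); uv=(K@(q[:3]/q[2]))[:2].astype(int)
dep(c,'M',*uv,70,.128,.14);dep(c,'L',*uv,80,.102,.112)
E
```

```text
time_s: 14.85
tcp_pos: [0.4382, -0.2076, 0.272]
eef_rot: [180.0, 0.0, -90.0]
contact_force: [1.2, 0.1, -0.3]
gripper_width: 0.0437
gripper_force: 0.0
time_s: 15.45
tcp_pos: [0.4036, -0.3504, 0.2714]
eef_rot: [179.9, 0.0, -90.1]
contact_force: [-0.7, 0.5, 0.1]
gripper_width: 0.0438
gripper_force: 0.0
M depth 0.4502 -0.3503 dia 0.1049 z [0.1317 0.1337 0.1349] 3593
L depth 0.4502 -0.3505 dia 0.1194 z [0.1061 0.1078 0.109 ] 1272
```

```bash
python3 -m crank '[[[0,0,0],[0,0,3],0],[[0,0,0],[0,0,3],0],[[0,0,0],[0,0,2.5],0],[[0,0,0],[0,0,2],0],[[0,0,0],[0,0,1.5],0],[[0,0,0],[0,0,1.2],0],[[0,0,0],[0,0,0],0],[[0,0,0],[0,0,0],0]]'
python3 -m crank '[[[0,0,0],[0,0,0],0.3],[[0,0,0],[0,0,0],0.5],[[0,0,0],[0,0,0],0.7],[[0,0,0],[0,0,0],0.8],[[0,0,0],[0,0,0],0.9],[[0,0,0],[0,0,0],1],[[0,0,0],[0,0,0],1],[[0,0,0],[0,0,0],1]]' 35
python3 -m crank '[[[0,0,0],[0,0,-0.5],1],[[0,0,0],[0,0,-1],1],[[0,0,0],[0,0,-1.5],1],[[0,0,0],[0,0,-1.5],1],[[0,0,0],[0,0,-1.5],1],[[0,0,0],[0,0,-1.5],1],[[0,0,0],[0,0,-1.5],1],[[0,0,0],[0,0,-1.5],1]]'
python3 -m crank '[[[0,0,0],[0,0,-1],1],[[0,0,0],[0,0,-0.5],1],[[0,0,0],[0,0,0],1],[[0,0,0],[0,0,0],1],[[0,0,0],[0,0,0],1]]'
python3 -c "
from h import *
c=cap('scene');save(c,'s3.png',(200,80,420,260),3)"
```

```text
time_s: 16.3
tcp_pos: [0.4048, -0.3499, 0.1405]
eef_rot: [-180.0, -0.0, -89.9]
contact_force: [0.2, -0.4, 1.3]
gripper_width: 0.0437
gripper_force: 0.0
time_s: 17.1
tcp_pos: [0.4046, -0.3503, 0.1404]
eef_rot: [-180.0, -0.0, -90.0]
contact_force: [0.6, 1.8, 3.6]
gripper_width: 0.0126
gripper_force: 34.6
time_s: 17.9
tcp_pos: [0.4038, -0.35, 0.2459]
eef_rot: [180.0, 0.0, -90.0]
contact_force: [0.4, 0.7, -3.4]
gripper_width: 0.0129
gripper_force: 34.6
time_s: 18.4
tcp_pos: [0.404, -0.35, 0.2592]
eef_rot: [179.9, 0.0, -90.0]
contact_force: [-0.8, -0.0, -2.3]
gripper_width: 0.0129
gripper_force: 34.6
```

View pics/s3.png

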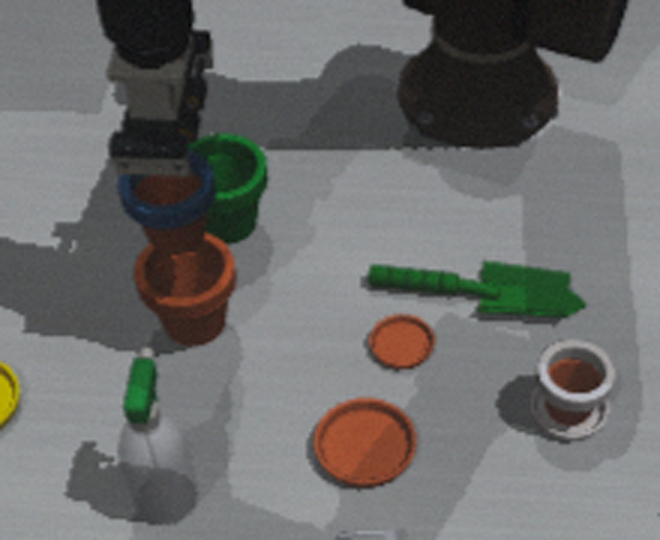

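```bash
python3 -m crank '[[[0,0,0],[-1,-0.4,0],1],[[0,0,0],[-2,-0.6,0],1],[[0,0,0],[-3,-0.6,0],1],[[0,0,0],[-3,-0.6,0],1],[[0,0,0],[-3,-0.6,0],1],[[0,0,0],[-3,-0.6,0],1],[[0,0,0],[-3,-0.6,0],1],[[0,0,0],[-3,-0.6,0],1]]'
python3 -m crank '[[[0,0,0],[-3,0,0],1],[[0,0,0],[-3,0,0],1],[[0,0,0],[-3,0,0],1],[[0,0,0],[-3,0,0],1],[[0,0,0],[-3,0,0],1],[[0,0,0],[-3,0,0],1],[[0,0,0],[-3,0,0],1],[[0,0,0],[-3,0,0],1]]'
python3 -m crank '[[[0,0,0],[-3,0.4,0],1],[[0,0,0],[-3,0.4,0],1],[[0,0,0],[-3,0.4,0],1],[[0,0,0],[-3,0.4,0],1],[[0,0,0],[-3,0.4,0],1],[[0,0,0],[-3,0.4,0],1],[[0,0,0],[-3,0.4,0],1],[[0,0,0],[-2,0.2,0],1]]'
python3 -m crank '[[[0,0,0],[-1.5,0,0],1],[[0,0,0],[-0.6,0,0],1],[[0,0,0],[0,0,2],1],[[0,0,0],[0,0,3],1],[[0,0,0],[0,0,3],1],[[0,0,0],[0,0,3],1],[[0,0,0],[0,0,1],1],[[0,0,0],[0,0,0],1]]'
python3 - <<'E'
from m import *
print(r.get_state()['tcp_pos'])
c=cap('scene');save(c,'s4.png',(390,140,530,280),4); ell(c,'sM',455,197,24,blue,.017)
K=c['intrinsics'];q=np.linalg.inv(c['W'])@np.array([.466,.351,.13,1]); uv=(K@(q[:3]/q[2]))[:2].astype(int); dep(c,'M',*uv,40,.09,.16)
E
```

```text
time_s: 19.25
tcp_pos: [0.4503, -0.1385, 0.2599]
eef_rot: [180.0, 0.0, -90.0]
contact_force: [0.4, 0.6, -2.8]
gripper_width: 0.0131
gripper_force: 35.3
time_s: 20.05
tcp_pos: [0.4498, 0.1014, 0.26]
eef_rot: [180.0, 0.0, -90.0]
contact_force: [0.3, 0.6, -3.1]
gripper_width: 0.0129
gripper_force: 35.3
time_s: 20.85
tcp_pos: [0.4196, 0.3319, 0.2597]
eef_rot: [180.0, 0.0, -89.9]
contact_force: [0.5, -0.3, -2.7]
gripper_width: 0.0128
gripper_force: 35.3
time_s: 21.65
tcp_pos: [0.4202, 0.3496, 0.139]
eef_rot: [179.9, -0.2, -90.0]
contact_force: [-0.2, 0.3, -2.3]
gripper_width: 0.0126
gripper_force: 35.3
[0.42018944 0.34963438 0.13900071]
sM enc 0.439 0.3825 0.1879 lsq [0.4309 0.3683] 0.1639
M depth 0.4629 0.3458 dia 0.1116 z [0.0934 0.1262 0.135 ] 432
```

View pics/s4.png

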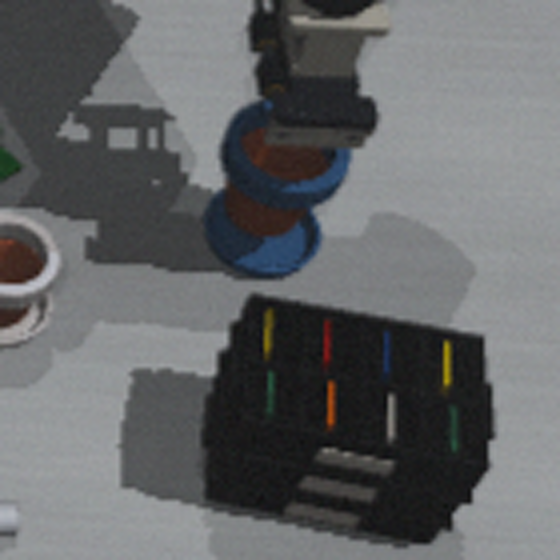

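```bash
python3 -m crank '[[[0,0,0],[0,0,1],1],[[0,0,0],[0,0,1],1],[[0,0,0],[0,0,0.7],1],[[0,0,0],[0,0,0.5],1],[[0,0,0],[0,0,0.2],1],[[0,0,0],[0,0,0],1],[[0,0,0],[0,0,0],1]]'
python3 -m crank '[[[0,0,0],[0,0,0.1],1],[[0,0,0],[0,0,0],1],[[0,0,0],[0,0,0],1]]'
```

```text
time_s: 22.4
tcp_pos: [0.4205, 0.351, 0.1062]
eef_rot: [-180.0, 0.0, -90.0]
contact_force: [-0.1, 0.5, -2.7]
gripper_width: 0.0128
gripper_force: 35.3
time_s: 22.7
tcp_pos: [0.4204, 0.3509, 0.1052]
eef_rot: [-180.0, 0.0, -90.0]
contact_force: [0.9, -0.1, -2.4]
gripper_width: 0.0127
gripper_force: 35.3
```

```bash
python3 -m crank '[[[0,0,0],[0,0,0.1],1],[[0,0,0],[0,0,0],1],[[0,0,0],[0,0,0],1]]'
python3 -m crank '[[[0,0,0],[0,0,0.1],1],[[0,0,0],[0,0,0],1],[[0,0,0],[0,0,0],1]]'
```

```text
time_s: 23.0
tcp_pos: [0.4204, 0.3508, 0.104]
eef_rot: [180.0, -0.0, -90.0]
contact_force: [-0.5, -0.4, -2.3]
gripper_width: 0.0129
gripper_force: 35.3
time_s: 23.3
tcp_pos: [0.4203, 0.3508, 0.1034]
eef_rot: [-180.0, -0.0, -90.0]
contact_force: [-3.6, -2.2, 4.9]
gripper_width: 0.0133
gripper_force: 35.4
```

Contact. I release and retreat.

```bash
python3 -m crank '[[[0,0,0],[0,0,0],1],[[0,0,0],[0,0,0],0.6],[[0,0,0],[0,0,0],0.4],[[0,0,0],[0,0,0],0.2],[[0,0,0],[0,0,0],0.1],[[0,0,0],[0,0,0],0.1]]' 5
python3 -m crank '[[[0,0,0],[0,0,-0.5],0.1],[[0,0,0],[0,0,-1],0.1],[[0,0,0],[0,0,-2],0.1],[[0,0,0],[0,0,-3],0],[[0,0,0],[0,0,-4],0],[[0,0,0],[0,0,-4],0],[[0,0,0],[0,0,-2],0],[[0,0,0],[0,0,0],0]]'
python3 - <<'E'
from m import *
c=cap('wrist'); K=c['intrinsics']; q=np.linalg.inv(c['W'])@np.array([.466,.351,.09,1]); uv=(K@(q[:3]/q[2]))[:2].astype(int)
dep(c,'rim',*uv,70,.09,.105);dep(c,'lip',*uv,80,.01,.022); c=cap('scene');save(c,'s5.png',(390,140,530,280),4)
E
```

```text
time_s: 23.9
tcp_pos: [0.4204, 0.3509, 0.103]
eef_rot: [-180.0, 0.0, -90.0]
contact_force: [0.6, -0.3, 0.5]
gripper_width: 0.0384
gripper_force: 0.0
time_s: 24.7
tcp_pos: [0.4215, 0.352, 0.2729]
eef_rot: [-179.7, 0.3, -90.0]
contact_force: [0.2, 0.2, -0.6]
gripper_width: 0.0437
gripper_force: 0.0
rim depth 0.4652 0.3487 dia 0.1053 z [0.0943 0.0967 0.098 ] 3365
lip depth 0.4654 0.3491 dia 0.0568 z [0.0117 0.0132 0.0193] 1437
```

View pics/s5.png

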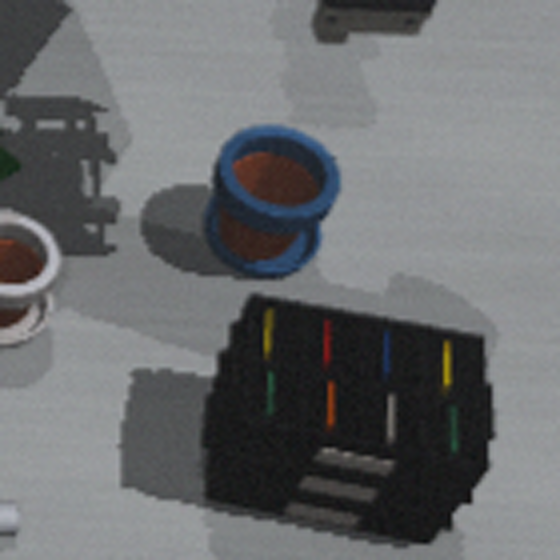

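The medium pot is seated: its rim is at 0.097 m, at most about 2 mm off the saucer axis. Now the large pot, with a narrower opening to keep clear of the green pot.

```bash
python3 -m crank '[[[0,0,0],[4,-0.5,0],0],[[0,0,0],[4.5,-0.5,0],0],[[0,0,0],[4.5,-0.5,0],0],[[0,0,0],[4.5,-0.5,0],0],[[0,0,0],[4.5,-0.5,0],0],[[0,0,0],[4.5,-0.5,0],0],[[0,0,0],[4.5,-0.5,0],0],[[0,0,0],[4.5,-0.5,0],0]]'
python3 -m crank '[[[0,0,0],[4.5,0,0],0.36],[[0,0,0],[4.5,0,0],0.36],[[0,0,0],[4.5,0,0],0.36],[[0,0,0],[4.5,0,0],0.36],[[0,0,0],[4.5,1,0],0.36],[[0,0,0],[4.5,2,0],0.36],[[0,0,0],[4,2,0],0.36],[[0,0,0],[3.6,1.5,0],0.36]]'
python3 -m crank '[[[0,0,0],[0,0,0],0.36],[[0,0,0],[0,0,0],0.36]]'
python3 - <<'E'
from m import *
c=cap('wrist'); K=c['intrinsics']; q=np.linalg.inv(c['W'])@np.array([.45,-.35,.108,1]); uv=(K@(q[:3]/q[2]))[:2].astype(int)
dep(c,'L',*uv,70,.102,.112)
P=cloud(c)[:,uv[0]+60:]; m=(P[...,2]>.09)&(P[...,2]<.12)&(c['range_z'][:,uv[0]+60:]>.05)&(P[...,0]>.15)&(P[...,0]<.37)&(P[...,1]<-.25); print('green',P[m].min(0),P[m].max(0))
E
```

```text
time_s: 25.6
tcp_pos: [0.4595, -0.0061, 0.2673]
eef_rot: [179.9, -0.0, -90.0]
contact_force: [1.1, -0.2, 0.9]
gripper_width: 0.044
gripper_force: 0.0
time_s: 26.4
tcp_pos: [0.3934, -0.3517, 0.2669]
eef_rot: [179.9, 0.1, -90.0]
contact_force: [1.4, 0.1, 0.8]
gripper_width: 0.028
gripper_force: 0.0
time_s: 26.6
tcp_pos: [0.3942, -0.3507, 0.2669]
eef_rot: [179.9, 0.1, -90.2]
contact_force: [-0.1, -0.6, 0.1]
gripper_width: 0.0282
gripper_force: 0.0
L depth 0.4506 -0.3507 dia 0.1197 z [0.1058 0.1078 0.109 ] 3088
green [ 0.21943356 -0.39180568  0.090076  ] [ 0.33877337 -0.30707725  0.10999952]
```

```bash
python3 -m crank '[[[0,0,0],[0,-0.2,3],0.36],[[0,0,0],[0,0,3],0.36],[[0,0,0],[0,0,3],0.36],[[0,0,0],[0,0,2.5],0.36],[[0,0,0],[0,0,2],0.36],[[0,0,0],[0,0,1.2],0.36],[[0,0,0],[0,0,0.9],0.36],[[0,0,0],[0,0,0],0.36]]'
python3 -m crank '[[[0,0,0],[0,0,0],0.5],[[0,0,0],[0,0,0],0.6],[[0,0,0],[0,0,0],0.7],[[0,0,0],[0,0,0],0.8],[[0,0,0],[0,0,0],0.9],[[0,0,0],[0,0,0],1],[[0,0,0],[0,0,0],1],[[0,0,0],[0,0,0],1]]' 50
python3 -m crank '[[[0,0,0],[0,0,-0.5],1],[[0,0,0],[0,0,-1],1],[[0,0,0],[0,0,-1],1],[[0,0,0],[0,0,-1],1],[[0,0,0],[0,0,-1.5],1],[[0,0,0],[0,0,-1.5],1],[[0,0,0],[0,0,-1.5],1],[[0,0,0],[0,0,-1],1]]'
python3 -m crank '[[[0,0,0],[0,0,0],1],[[0,0,0],[0,0,0],1]]'
python3 -c "
from h import *
c=cap('scene');save(c,'s6.png',(200,80,420,260),3)"
```

```text
time_s: 27.45
tcp_pos: [0.3973, -0.3495, 0.1113]
eef_rot: [179.9, 0.0, -90.0]
contact_force: [-1.1, -0.4, 1.8]
gripper_width: 0.0279
gripper_force: 0.0
time_s: 28.25
tcp_pos: [0.3978, -0.3506, 0.1127]
eef_rot: [-179.9, -0.0, -90.0]
contact_force: [-1.2, 0.3, 5.9]
gripper_width: 0.011
gripper_force: 50.0
time_s: 29.05
tcp_pos: [0.3976, -0.3503, 0.2038]
eef_rot: [-179.9, -0.0, -90.0]
contact_force: [-0.5, -0.4, -4.5]
gripper_width: 0.0109
gripper_force: 50.0
time_s: 29.25
tcp_pos: [0.3971, -0.35, 0.2019]
eef_rot: [-180.0, 0.0, -90.0]
contact_force: [-0.1, 0.6, -5.1]
gripper_width: 0.0112
gripper_force: 50.0
```

View pics/s6.png

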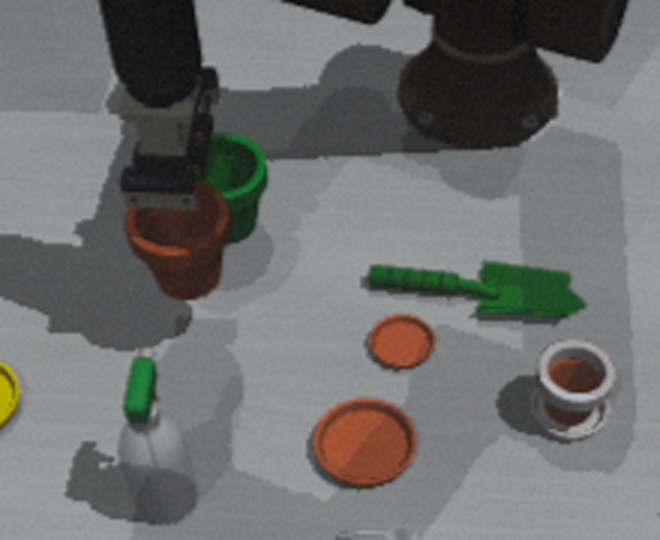

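```bash
python3 -m crank '[[[0,0,0],[-1,0,0],1],[[0,0,0],[-2,0,0],1],[[0,0,0],[-2.5,-0.5,0],1],[[0,0,0],[-2.5,-1,0],1],[[0,0,0],[-2.5,-1.5,0],1],[[0,0,0],[-2,-2,0],1],[[0,0,0],[-2,-2,0],1],[[0,0,0],[-2,-2,0],1]]'
python3 -m crank '[[[0,0,0],[-2,-2,0],1],[[0,0,0],[-2,-2,0],1],[[0,0,0],[-1,-2,0],1],[[0,0,0],[-0.6,-1.4,0],1],[[0,0,0],[-0.4,-1,0],1],[[0,0,0],[0,0,0],1],[[0,0,0],[0,0,2],1],[[0,0,0],[0,0,2],1]]'
python3 -m crank '[[[0,0,0],[0,0,1],1],[[0,0,0],[0,0,0],1],[[0,0,0],[0,0,0],1]]'
python3 - <<'E'
from m import *
c=cap('scene');save(c,'s7.png',(250,140,410,280),4)
K=c['intrinsics'];q=np.linalg.inv(c['W'])@np.array([.624,-.1245,.14,1]); uv=(K@(q[:3]/q[2]))[:2].astype(int); dep(c,'L',*uv,45,.11,.16)
E
```

```text
time_s: 30.1
tcp_pos: [0.4874, -0.1837, 0.2015]
eef_rot: [179.9, 0.0, -90.0]
contact_force: [0.4, -0.3, -4.5]
gripper_width: 0.0113
gripper_force: 50.4
time_s: 30.9
tcp_pos: [0.5709, -0.1257, 0.162]
eef_rot: [-180.0, 0.0, -90.1]
contact_force: [-1.1, 1.1, -4.2]
gripper_width: 0.0112
gripper_force: 50.8
time_s: 31.2
tcp_pos: [0.5715, -0.1256, 0.1527]
eef_rot: [-180.0, -0.0, -90.0]
contact_force: [0.4, -0.0, -4.3]
gripper_width: 0.0111
gripper_force: 50.8
L depth 0.6252 -0.1217 dia 0.1217 z [0.1188 0.1441 0.1499] 433
```

View pics/s7.png

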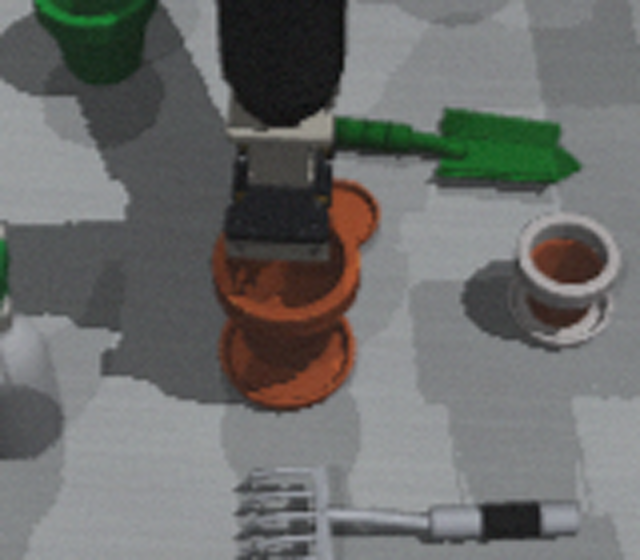

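```bash
python3 -m crank '[[[0,0,0],[0,0,1],1],[[0,0,0],[0,0,1],1],[[0,0,0],[0,0,0.6],1],[[0,0,0],[0,0,0.4],1],[[0,0,0],[0,0,0.2],1],[[0,0,0],[0,0,0],1],[[0,0,0],[0,0,0],1]]'
python3 -m crank '[[[0,0,0],[0,0,0.1],1],[[0,0,0],[0,0,0],1],[[0,0,0],[0,0,0],1]]'
python3 -m crank '[[[0,0,0],[0,0,0.1],1],[[0,0,0],[0,0,0],1],[[0,0,0],[0,0,0],1]]'
```

```text
time_s: 31.95
tcp_pos: [0.5716, -0.1252, 0.1202]
eef_rot: [-180.0, -0.0, -90.0]
contact_force: [-0.0, 0.2, -3.7]
gripper_width: 0.0114
gripper_force: 50.8
time_s: 32.25
tcp_pos: [0.5714, -0.1252, 0.1192]
eef_rot: [-180.0, 0.0, -90.0]
contact_force: [0.4, -0.9, -3.6]
gripper_width: 0.0115
gripper_force: 50.8
time_s: 32.55
tcp_pos: [0.5714, -0.1252, 0.1183]
eef_rot: [-180.0, -0.0, -90.0]
contact_force: [-1.7, 0.8, -1.5]
gripper_width: 0.0112
gripper_force: 50.8
```

```bash
python3 -m crank '[[[0,0,0],[0,0,0.1],1],[[0,0,0],[0,0,0],1],[[0,0,0],[0,0,0],1]]'
python3 -m crank '[[[0,0,0],[0,0,0],0.7],[[0,0,0],[0,0,0],0.5],[[0,0,0],[0,0,0],0.3],[[0,0,0],[0,0,0],0.2],[[0,0,0],[0,0,0],0.2]]' 5
python3 -m crank '[[[0,0,0],[0,0,-0.5],0.2],[[0,0,0],[0,0,-1],0.2],[[0,0,0],[0,0,-2],0.2],[[0,0,0],[0,0,-3],0],[[0,0,0],[0,0,-4],0],[[0,0,0],[0,0,-4],0],[[0,0,0],[0,0,-2],0],[[0,0,0],[0,0,0],0]]'
python3 - <<'E'
from m import *
c=cap('wrist'); K=c['intrinsics']; q=np.linalg.inv(c['W'])@np.array([.624,-.1245,.11,1]); uv=(K@(q[:3]/q[2]))[:2].astype(int)
dep(c,'rim',*uv,75,.107,.12); c=cap('scene');save(c,'s8.png',(170,110,530,290),2)
E
```

```text
time_s: 32.85
tcp_pos: [0.571, -0.1253, 0.1178]
eef_rot: [180.0, -0.0, -90.0]
contact_force: [-4.5, 1.9, 5.7]
gripper_width: 0.0112
gripper_force: 50.9
time_s: 33.35
tcp_pos: [0.5716, -0.1252, 0.1171]
eef_rot: [-180.0, -0.0, -90.0]
contact_force: [-0.2, 0.2, -0.6]
gripper_width: 0.034
gripper_force: 0.0
time_s: 34.15
tcp_pos: [0.573, -0.1254, 0.2871]
eef_rot: [-179.6, -0.0, -90.0]
contact_force: [0.3, 0.5, 0.9]
gripper_width: 0.0436
gripper_force: 0.0
rim depth 0.6237 -0.1223 dia 0.1196 z [0.1104 0.1128 0.114 ] 3228
```

View pics/s8.png

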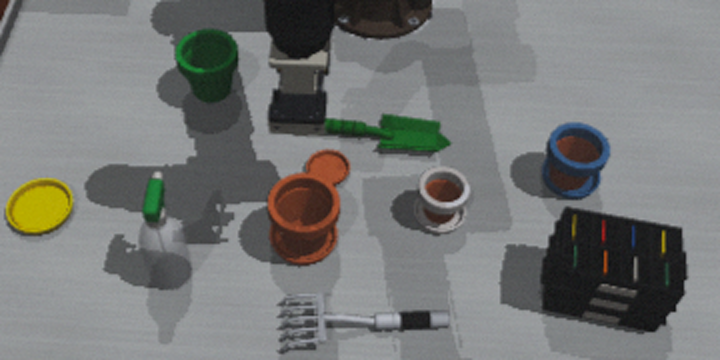

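All three pots stand upright in their saucers: in the crop, large at (304,215), white at (443,198) and blue at (576,158). The gripper is clear, so I hand in.

```bash
python3 -m crank '[[[0,0,0],[0,0,0],0],[[0,0,0],[0,0,0],0]]'; python3 -c "
from plant import r
print(r.close_job())"
```

```text
time_s: 34.45
tcp_pos: [0.5708, -0.1252, 0.2811]
eef_rot: [179.9, -0.0, -90.0]
contact_force: [-0.2, 0.1, -0.6]
gripper_width: 0.0439
gripper_force: 0.0
the job is handed in; nothing more can be done
None
```

I moved all three pots, white then blue then plain terracotta, each upright and flat in its own saucer and within about 3 mm of centre by the wrist camera, and handed the job in at 34 s; no verdict was returned.

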